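# Load the rivet tin on the roller lane

## Robot

A 7-joint arm with a two-finger parallel gripper is mounted at the origin on the work surface. World frame = base frame: x ahead of the robot, y to its left, z up, the work surface at z = 0. Lengths are in mm, angles in rad, forces in N, time in s.
With the tool pointing down it reaches from about 400 to 875 mm from the base axis. Payload 4.4 kg.
Tool frame: the origin (TCP) lies midway between the tips of the shut fingers; the grasp point (between the pads) lies 19 mm behind it (manip.hold_point_z is the z of the grasp point in the tool frame, in mm); z points along the fingers, y is the line along which they close (so a half turn about z gives the same grasp; the last joint's range is limited). The gripper opens to 85 mm and grips with 20 to 120 N. Pads are 22 mm wide; open, the fingers measure 114 mm over their backs; the gripper's body (76 mm by 85 mm) begins 54 mm behind the grasp point. The pads swing forward as they close: fully open they stand 13 mm farther back than shut.
Start: joints at [1.255, 0.628, 0.038, 1.517, -0.027, 0.996, -0.02], TCP at [160.714, -629.832, 231.313] pointing down, gripper open.
Joint ranges: [-3.06, 3.06], [-0.37, 2.12], [-1.25, 1.32], [0.18, 2.47], [-1.1, 4.24], [0.23, 1.98], [-2.94, 2.94]. Speed limits (rad/s): [2.57, 2.57, 3.14, 3.14, 3.14, 3.14, 3.14].

## Interface

Orientations are given as a unit quaternion [x, y, z, w].
In Python, from rig import monitor, eyes, job_done, look_for, place_of, manip gives the robot as it stands.
- The arm moves only by the tool carry_out, never from a script. Its argument "targets" is a list of rows, each a list of 3 entries, a list of its own where there are three numbers: the finger opening in mm, from 0 to 85.4, then the shift along the tool's x, y, z in units of 50 mm (1.0 is 50 mm), then the turn about the tool's z in units of 6 degrees (1.0 is 6 degrees). In form: [[hand, [tx, ty, tz], roll], ...]. A call has 1 to 12 rows; each row is the pose to reach, as a shift and turn from the pose commanded when the call began, along the tool's axes at that moment; what a row does not reach only later rows make up. A row lasts 1/10 s, in which the tool goes at most 50 mm and 8.59 degrees, less where a joint would pass 70% of its speed; a pose out of reach is approached as far as the arm can. A call with a gripper value outside its range is refused whole. The fingers move at their own pace and stop on an object; "squeeze" is the grip in N (left out, the last holds). Time passes only in rows, so rows that repeat a pose let the fingers close. It gives the time, the measured TCP pose, the force, the opening and the grip force at its end, in the units of the state.
- monitor.state(): the state, without advancing time (a new reading comes with each control period).
- eyes.snapshot(name): name is "side" or "top"; returns the picture (480x640x3 uint8, red, green, blue); there is no depth.
- eyes.camera_model(name): a dict with "intrinsics" (3x3 intrinsics, pixels), "eye" and "rotation" of the camera in the world. Camera axes: x right, y up, looking along -z (the intrinsics and any distortion apply to the point x, -y, -z); pixel columns grow to the right and rows downward; lengths in mm; the calibration is good to about 2 mm. A picture is of the moment at which its call begins. camera_model takes no time and is no camera call.
- job_done(): hands the job in; it is judged then, once.
Trained networks look in the newest picture that a camera, given by its name, has taken for a name from the list of things; names that differ only in an ending like _2 or _b are one class to them, and where a whole thing is asked for, a point or a joint stands for the part that bears it (a point fixed in the world has none). Each returns a list of dicts, best first, with "score" (0 to 1); they miss things now and then, are a little off and sometimes report something else, mostly with a low value. They report only what shows in the picture. A call takes as long as a camera call. They do not tell look-alikes from the thing itself.
- look_for(camera, target): "box" ([left, top, width, height] in pixels, round what is visible of it).
- place_of(camera, target): "pixel" ([column, row] in pixels: a listed point, or the origin of a listed thing).
The state is a dict: "time_s": time; "q": joint angles; "qvel": joint speeds; "effort": joint torques, N m; "position": TCP position; "tool_rot": TCP orientation; "force": force on the tool from outside, world axes, zero at the start; "moment": the same for the moment, N m; "grip_width": finger opening in mm; "grip_force": force on a finger pad.
Only numpy, scipy, OpenCV 4.12 (cv2) and the standard library are available. Lean on these libraries where they do the work, as an engineer would, in place of code of your own. Each camera call takes 0.05 s, during which the arm holds its last target. There are 200 camera calls.

## Task

Take the tall oblong rivet tin and set it gently, upright and lengthwise, on the rollers at the raised end of the roller lane, the end nearest the robot. Let go there so that it rolls by itself down to the stop plate and rests square against it; do not drop it or carry or push it down the lane.

Things in the scene. Friction and masses are not known exactly. Their poses are not given: they have to be found in the camera images.
- rivet_tin: Closed bare-metal oblong tin with a lid, 90 mm long (its x axis), 56 wide (y), 75 tall, about 0.4 kg; origin at the centre of its underside, z up. Stands on the bench left or right of the lane, turned up to 50 degrees. The only tin both oblong and tall: a low oblong one (30 tall), a tall square one (56 x 56 x 75) and a round one (60 across, 75 tall) of the same metal stand about.
- rack: Fixed lane of 13 free aluminium rollers between dark steel rails, 335 x 92 mm. Origin on the bench under its middle; x level down the lane, from the raised open end near the robot to the stop plate, y across, z up. Falls 0.12 rad towards +x; roller tops 75 mm above the origin. Rails 76 mm apart inside, 14 mm above the roller tops. A tin let go there rolls by itself and is at the stop within 2 s.
- load_end (a point): Where the centre of the tin's underside goes when set down: on the plane of the roller tops, midway between the rails, 86 mm above the bench, 94 mm from the lane's middle towards the robot. From 40 mm nearer the robot to 50 mm farther down the lane will do.
- home (a point): Point on the plane of the roller tops, midway between the rails, 64 mm above the bench: the centre of the tin's underside when it rests against the stop plate.
Things that resemble listed ones, but are neither listed nor needed, are in the scene too. What is shaped like the rivet_tin but blue is not meant.

How it is judged (in metres and radians):
On the way, in this order (a step that is already met when the one before it is completed fails the run):
1. the tin stands lengthwise on the rollers in the raised half of the lane, let go by the fingers (x of rivet_tin in the frame of rack between -0.15 and -0.02 m and y of rivet_tin in the frame of rack between -0.02 and 0.02 m and z of rivet_tin in the frame of rack between 0.065 and 0.105 m and angle between rivet_tin's own z axis and vertical below 0.25 rad and angle between the x axis of rivet_tin and the x axis of rack, either way round below 0.3 rad and contact force between the fingers and rivet_tin below 0.1 N and contact force between rivet_tin and rack above 0.5 N), for 0.04 s.
2. the tin has rolled to the stop plate (x of rivet_tin in the frame of rack between 0.079 and 0.109 m and y of rivet_tin in the frame of rack between -0.02 and 0.02 m and z of rivet_tin in the frame of rack between 0.05 and 0.078 m and angle between rivet_tin's own z axis and vertical below 0.22 rad and angle between the x axis of rivet_tin and the x axis of rack, either way round below 0.2 rad and contact force between the fingers and rivet_tin below 0.1 N), for 0.2 s.
At the end, for the whole second after the job is handed in: The tin stands lengthwise on the rollers between the rails, lid up, at rest and let go, against the stop plate (its centre within 15 mm along the lane and 20 mm across of its home, within 0.2 rad of square) (all of step 2 and linear speed of rivet_tin below 0.02 m/s); the robot touches nothing.
It fails at once if the tin is dropped or thrown (faster than 0.8 m/s while not held) (linear speed of rivet_tin above 0.8 m/s and contact force between the fingers and rivet_tin below 0.05 N).
It fails at once if the tin is carried or pushed down the lower half of the lane by the fingers (x of rivet_tin in the frame of rack between 0 and 0.15 m and y of rivet_tin in the frame of rack between -0.03 and 0.03 m and z of rivet_tin in the frame of rack below 0.1 m and contact force between the fingers and rivet_tin above 0.5 N).
It also fails if it takes over 42 s, if anything falls off the work surface, if the arm or the gripper's body presses on something with over 40 N, if the wrist force passes 120 N, or if a joint passes its speed limit or range.

## Working session

There is one attempt and no reset: what is moved stays moved. The work goes in short steps, Python scripts to look and compute and a tool call to move; the robot and the scene stay as the last step left them, time stands still between calls to the robot, and variables do not carry over. Pictures are saved under pics/ and viewed, at most 10 in all, crops included, and the job is handed in when it is done.

Besides the shell and the picture viewer there is one more tool, called after ">>>" as name(argument=value, ...), one argument or row to a line, values as JSON. carry_out: Moves the arm, as the interface text tells. Its arguments: {"type":"object","properties":{"targets":{"type":"array","items":{"type":"array"}},"squeeze":{"type":"number"}},"required":["targets"]}

```bash
mkdir -p pics
cat > h.py <<'E'
import numpy as np, cv2
from rig import *
from scipy.spatial.transform import Rotation as R
def ray(cam,px):
    c=eyes.camera_model(cam);K=np.array(c['intrinsics'])
    p=np.linalg.solve(K,[px[0],px[1],1.]);d=np.array(c['rotation'])@[p[0],-p[1],-p[2]]
    return np.array(c['eye']),d
def onz(cam,px,z):
    e,d=ray(cam,px);return e+d*(z-e[2])/d[2]
def proj(cam,P):
    c=eyes.camera_model(cam);q=np.array(c['rotation']).T@(np.array(P,float)-np.array(c['eye']))
    v=np.array(c['intrinsics'])@[q[0],-q[1],-q[2]];return v[:2]/v[2]
def save(cam,name):
    im=eyes.snapshot(cam);cv2.imwrite('pics/'+name,im[:,:,::-1]);return im
E
python3 - <<'E'
from h import *
for c in('top','side'):
    save(c,c+'1.png'); m=eyes.camera_model(c); print(c,{k:np.round(v,3).tolist() if not isinstance(v,str) else v for k,v in m.items()})
    for t in('rivet_tin','rack','load_end','home'):
        print(t,[(np.round(d['pixel']).tolist(),round(d['score'],2)) for d in place_of(c,t)])
    print([(np.round(d['box']).tolist(),round(d['score'],2)) for d in look_for(c,'rivet_tin')])
s=monitor.state();print(s['time_s'],s['position'],R.from_quat(s['tool_rot']).as_matrix().round(3),s['grip_width'],manip.hold_point_z)
E
```

```text
top {'intrinsics': [[455.12, 0.0, 324.321], [0.0, 455.12, 237.756], [0.0, 0.0, 1.0]], 'eye': [420.678, 40.572, 979.558], 'rotation': [-0.03, 0.024, 0.707, -0.706]}
rivet_tin [([176.0, 335.0], 0.9), ([208.0, 269.0], 0.88), ([273.0, 257.0], 0.69)]
rack [([336.0, 195.0], 0.62)]
load_end [([336.0, 236.0], 0.9)]
home [([337.0, 147.0], 0.81), ([338.0, 236.0], 0.6)]
[([177.0, 241.0, 54.0, 50.0], 0.95), ([247.0, 228.0, 48.0, 50.0], 0.9), ([140.0, 318.0, 60.0, 41.0], 0.85)]
side {'intrinsics': [[494.439, 0.0, 317.584], [0.0, 494.439, 233.895], [0.0, 0.0, 1.0]], 'eye': [35.052, 704.317, 686.496], 'rotation': [-0.137, 0.427, 0.857, -0.253]}
rivet_tin [([263.0, 358.0], 0.81), ([297.0, 306.0], 0.77), ([310.0, 430.0], 0.7)]
rack [([288.0, 247.0], 0.71)]
load_end [([317.0, 230.0], 0.58)]
home [([249.0, 208.0], 0.7)]
[([231.0, 316.0, 62.0, 57.0], 0.88), ([283.0, 374.0, 55.0, 87.0], 0.62)]
0.6 [ 160.71524862 -629.84304921  231.35437214] [[ 0.969  0.247  0.   ]
 [ 0.247 -0.969 -0.   ]
 [ 0.     0.    -1.   ]] 85.46252686441501 -18.700000000000003
```

View pics/top1.png

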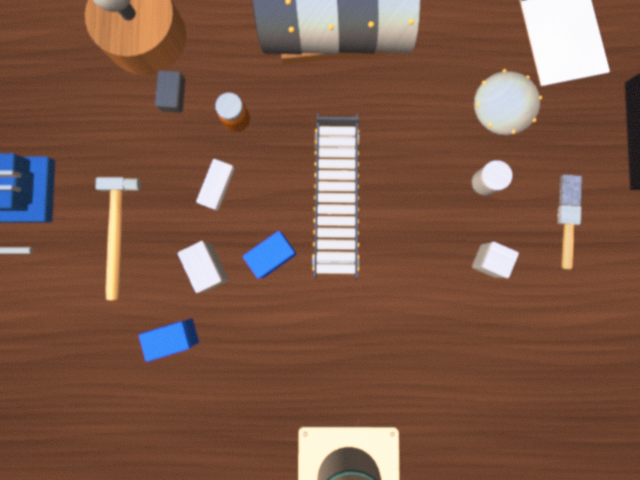

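View pics/side1.png

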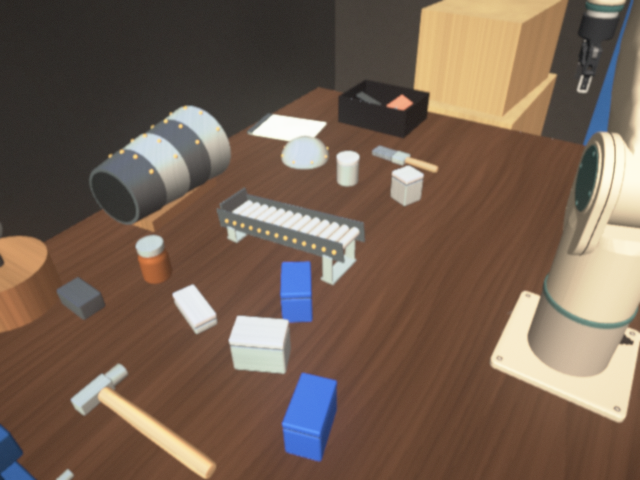

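Top view: the bare-metal tall oblong is at (201,267). The others are the low oblong at (215,184), the square at (495,260), the round at (492,178), and the blue ones at (167,340) and (269,254). I choose (201,267); in the side view it is at (261,344) and is clearly tall. Next is a close crop and its pose.

```bash
sed -i "s/np.array(c\['rotation'\])/R.from_quat(c['rotation']).as_matrix()/" h.py
python3 - <<'E'
from h import *
im=cv2.imread('pics/top1.png'); s=cv2.imread('pics/side1.png')
a=cv2.resize(im[230:305,160:240],None,fx=5,fy=5,interpolation=cv2.INTER_CUBIC)
b=cv2.resize(s[305:380,220:300],None,fx=5,fy=5,interpolation=cv2.INTER_CUBIC)
cv2.imwrite('pics/crop1.png',np.hstack([a,b]))
print('load',onz('top',(336,236),86),onz('side',(317,230),86));print('home',onz('top',(337,147),64),onz('side',(249,208),64))
print('tin',onz('top',(208,269),0),onz('side',(263,358),0))
# fit of box pose: top face corners by threshold
g=cv2.cvtColor(im,cv2.COLOR_BGR2HSV)
for th in (150,165,180,195):
    m=((g[...,2]>th)&(g[...,1]<70)).astype(np.uint8); m[:,:150]=0;m[:,245:]=0;m[:230]=0;m[310:]=0
    cs,_=cv2.findContours(m,0,1)
    if cs:
        c=max(cs,key=cv2.contourArea)[:,0,:]
        w=np.float32([onz('top',p,75)[:2] for p in c]);print(th,cv2.minAreaRect(w),cv2.contourArea(c))
# rack: dark rails/rollers outline at z~80
m=((g[...,2]>120)&(g[...,1]<60)).astype(np.uint8);m[:,:300]=0;m[:,375:]=0;m[:110]=0;m[285:]=0
ys,xs=np.nonzero(m)
w=np.float32([onz('top',p,75)[:2] for p in zip(xs,ys)]);print(cv2.minAreaRect(w))
E
```

```text
load [492.40167229  25.53969871  86.        ] [496.40052806  28.59065578  86.        ]
home [677.05166284  22.75661063  64.        ] [691.26718402  15.27753602  64.        ]
tin [428.25972861 299.67694828   0.        ] [434.35866268 295.82876239   0.        ]
150 ((432.6637878417969, 298.1884765625), (92.90782928466797, 58.471378326416016), 25.986549377441406) 1288.5
165 ((432.59686279296875, 298.2091979980469), (91.33123779296875, 57.202152252197266), 26.222177505493164) 1248.0
180 ((432.6647033691406, 298.288330078125), (89.9110107421875, 55.734832763671875), 26.28879737854004) 1206.5
195 ((432.4823303222656, 298.4428405761719), (89.44491577148438, 55.0389404296875), 26.148244857788086) 1163.0Traceback (most recent call last):
  File "<stdin>", line 19, in <module>
  File "h.py", line 9, in onz
    e,d=ray(cam,px);return e+d*(z-e[2])/d[2]
        ~~~^^^^^^^^
  File "h.py", line 5, in ray
    c=eyes.camera_model(cam);K=np.array(c['intrinsics'])
ValueError: time passes only in moves, steps and waits
```

View pics/crop1.png

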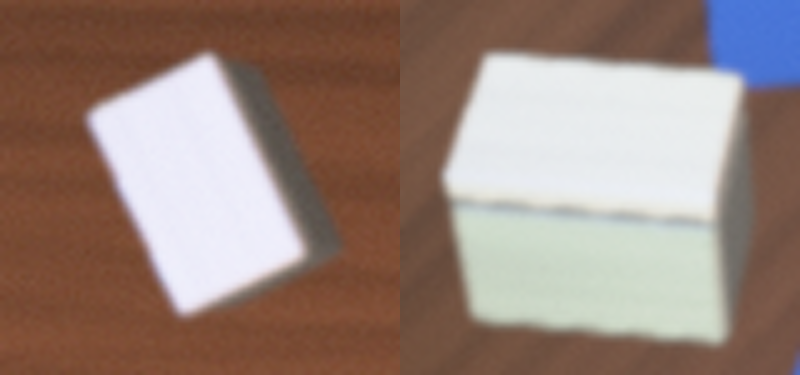

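The crop shows a tall, lidded, bare-metal oblong. Its lid fits 90 x 56 mm at (432,298), with the long axis at 26°, so this is the tin. Now I'll fit the rack and work out the move numbers.

```bash
sed -i 's/^def ray/_cm={}\ndef cm(n):\n    if n not in _cm:_cm[n]=eyes.camera_model(n)\n    return _cm[n]\ndef ray/; s/c=eyes.camera_model(cam)/c=cm(cam)/' h.py
cat >> h.py <<'E'
def rows(goals):
    s=monitor.state();M=R.from_quat(s['tool_rot']).as_matrix();p=np.array(s['position'])
    yaw=np.degrees(np.arctan2(M[1,0],M[0,0]));print('t',s['time_s'],'pos',p.round(1),'yaw',yaw.round(2))
    for g in goals: print(g,(M.T@(np.array(g[:3])-p)/50).round(2).tolist(),round(-(g[3]-yaw)/6,2))
E
python3 - <<'E'
from h import *
im=cv2.imread('pics/top1.png').astype(int)
g=cv2.cvtColor(im.astype(np.uint8),cv2.COLOR_BGR2HSV)
pts=[];
for r in range(122,276):
    x=[c for c in range(305,370) if g[r,c,2]>150 and g[r,c,1]<60]
    if len(x)>25: pts.append((r,x[0],x[-1]))
L=np.array([onz('top',((a+b)/2,r),75+(196-r)*-0.25)[:2] for r,a,b in pts])
print(pts[0],pts[-1],len(L))
f=np.polyfit(L[:,0],L[:,1],1);print('y=',f,'yaw deg',np.degrees(np.arctan(f[0])),'x range',L[:,0].min(),L[:,0].max())
rows([(380,-480,235,26.2),(540,-200,235,26.2),(540,80,235,26.2),(433,298,150,26.2)])
E
```

```text
(126, 320, 352) (273, 317, 354) 135
y= [-1.58732084e-02  3.40941235e+01] yaw deg -0.9093914752109704 x range 419.7645634001359 723.1547271923439
t 0.6 pos [ 160.7 -629.8  231.4] yaw 14.31
(380, -480, 235, 26.2) [4.99, -1.82, -0.07] -1.98
(540, -200, 235, 26.2) [9.48, -6.45, -0.07] -1.98
(540, 80, 235, 26.2) [10.86, -11.88, -0.07] -1.98
(433, 298, 150, 26.2) [9.86, -16.63, 1.63] -1.98
```

>>> carry_out(
  targets=[
    [85,[0.8,-0.3,0],-0.4],
    [85,[1.7,-0.6,0],-0.8],
    [85,[2.5,-0.9,0],-1.2],
    [85,[3.3,-1.2,0],-1.6],
    [85,[4.2,-1.5,0],-2],
    [85,[5,-1.8,0],-2],
    [85,[5.7,-2.5,0],-2],
    [85,[6.4,-3.2,0],-2],
    [85,[7.1,-3.9,0],-2],
    [85,[7.8,-4.6,0],-2],
    [85,[8.5,-5.3,0],-2],
    [85,[9.2,-6,0],-2],
  ],
)

```text
time_s: 1.8
position: [533.2, -223.7, 231.6]
tool_rot: [0.974, 0.228, 0.0, 0.0]
force: [0.7, -0.1, -0.2]
grip_width: 85.1
grip_force: 0.0
```

```bash
python3 -c "
from h import *
rows([(545,60,235,26.2),(432.5,298.2,200,26.2)])"
```

```text
t 1.8 pos [ 533.2 -223.7  231.6] yaw 26.3
(545, 60, 235, 26.2) [2.73, -4.98, -0.07] 0.02
(432.5, 298.2, 200, 26.2) [2.82, -10.25, 0.63] 0.02
```

>>> carry_out(
  targets=[
    [85,[0.4,-0.8,0],0],
    [85,[0.9,-1.7,0],0],
    [85,[1.4,-2.5,0],0],
    [85,[1.8,-3.3,0],0],
    [85,[2.3,-4.2,0],0],
    [85,[2.7,-5,0],0],
    [85,[2.7,-5.9,0.1],0],
    [85,[2.7,-6.8,0.2],0],
    [85,[2.8,-7.7,0.3],0],
    [85,[2.8,-8.6,0.4],0],
    [85,[2.8,-9.5,0.5],0],
    [85,[2.8,-10.25,0.6],0],
  ],
)

```text
time_s: 3.0
position: [429.3, 298.6, 201.4]
tool_rot: [0.974, 0.228, 0.0, -0.0]
force: [0.7, 0.2, -0.3]
grip_width: 85.3
grip_force: 0.0
```

Run:
```python
from h import *
save('side','side2.png')
rows([(432.5,298.2,110,26.2),(432.5,298.2,30,26.2)])
```

```text
t 3.05 pos [425.2 305.4 200.8] yaw 26.88
(432.5, 298.2, 110, 26.2) [0.07, 0.21, 1.81] 0.11
(432.5, 298.2, 30, 26.2) [0.07, 0.22, 3.41] 0.11
```

View pics/side2.png

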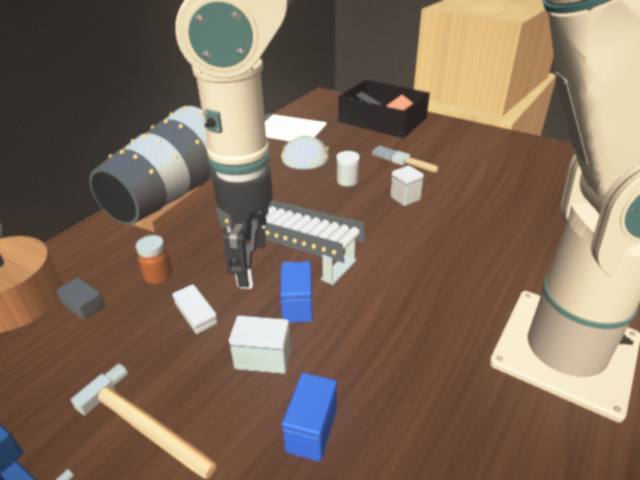

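The gripper is above the tin, with fingertips at about (243,285) and the tin at (261,344). It was still settling at that moment, so I'll lower part way and check.

>>> carry_out(
  targets=[
    [85,[0,0,0.3],0],
    [85,[0,0,0.7],0],
    [85,[0,0,1.1],0],
    [85,[0,0,1.5],0],
    [85,[0,0,1.7],0],
    [85,[0,0,1.7],0],
    [85,[0,0,1.7],0],
    [85,[0,0,1.7],0],
  ],
)

```text
time_s: 3.85
position: [431.3, 296.4, 117.3]
tool_rot: [0.974, 0.228, 0.001, -0.0]
force: [-0.0, -0.8, -0.0]
grip_width: 85.0
grip_force: 0.0
```

Run:
```python
from h import *
rows([(432.5,298.2,110,26.2),(432.5,298.2,22,26.2)])
```

```text
t 3.85 pos [431.3 296.4 117.3] yaw 26.3
(432.5, 298.2, 110, 26.2) [0.04, -0.02, 0.15] 0.02
(432.5, 298.2, 22, 26.2) [0.03, -0.02, 1.91] 0.02
```

>>> carry_out(
  targets=[
    [85,[0.03,0,0.3],0],
    [85,[0.03,0,0.6],0],
    [85,[0.03,0,0.9],0],
    [85,[0.03,0,1.2],0],
    [85,[0.03,0,1.5],0],
    [85,[0.03,0,1.75],0],
    [85,[0.03,0,1.9],0],
    [85,[0.03,0,1.9],0],
    [85,[0.03,0,1.9],0],
  ],
  squeeze=40,
)

```text
time_s: 4.75
position: [432.2, 296.9, 21.7]
tool_rot: [0.974, 0.228, 0.0, -0.0]
force: [0.2, -0.1, 0.4]
grip_width: 85.4
grip_force: 0.0
```

>>> carry_out(
  targets=[
    [70,[0,0,0],0],
    [62,[0,0,0],0],
    [58,[0,0,0],0],
    [50,[0,0,0],0],
    [50,[0,0,0],0],
    [50,[0,0,0],0],
    [50,[0,0,0],0],
    [50,[0,0,0],0],
  ],
  squeeze=40,
)

```text
time_s: 5.55
position: [432.0, 297.7, 22.0]
tool_rot: [0.974, 0.228, 0.001, -0.001]
force: [-2.0, 1.3, 6.1]
grip_width: 55.8
grip_force: 29.5
```

>>> carry_out(
  targets=[
    [50,[0,0,-0.1],0],
    [50,[0,0,-0.3],0],
    [50,[0,0,-0.6],0],
    [50,[0,0,-1.0],0],
    [50,[0,0,-1.4],0],
    [50,[0,0,-1.8],0],
    [50,[0,0,-2.2],0],
    [50,[0,0,-2.6],0],
    [50,[0,0,-2.8],0],
    [50,[0,0,-2.8],0],
    [50,[0,0,-2.8],0],
  ],
)

```text
time_s: 6.65
position: [431.6, 296.2, 160.9]
tool_rot: [0.974, 0.228, -0.0, 0.0]
force: [0.0, -0.4, -3.9]
grip_width: 56.0
grip_force: 29.7
```

Run:
```python
from h import *
rows([(478,100,165,12),(478,26.5,165,-0.9)])
```

```text
t 6.65 pos [431.6 296.2 160.9] yaw 26.3
(478, 100, 165, 12) [-0.91, 3.93, -0.08] 2.38
(478, 26.5, 165, -0.9) [-1.56, 5.25, -0.08] 4.53
```

>>> carry_out(
  targets=[
    [50,[-0.15,0.5,-0.05],0.4],
    [50,[-0.3,1.1,-0.1],0.9],
    [50,[-0.5,1.7,-0.1],1.4],
    [50,[-0.7,2.3,-0.1],1.9],
    [50,[-0.85,2.9,-0.1],2.4],
    [50,[-1.05,3.5,-0.1],3.0],
    [50,[-1.2,4.1,-0.1],3.5],
    [50,[-1.4,4.7,-0.1],4.0],
    [50,[-1.5,5.05,-0.1],4.3],
    [50,[-1.56,5.25,-0.1],4.53],
    [50,[-1.56,5.25,-0.1],4.53],
    [50,[-1.56,5.25,-0.1],4.53],
  ],
)

```text
time_s: 7.85
position: [477.9, 27.9, 165.8]
tool_rot: [1.0, -0.007, -0.001, -0.0]
force: [-0.7, 0.3, -3.7]
grip_width: 55.9
grip_force: 30.1
```

>>> carry_out(
  targets=[
    [50,[0,0,0],0],
    [50,[0,0,0],0],
    [50,[0,0,0],0],
  ],
)

```text
time_s: 8.15
position: [478.3, 27.7, 166.3]
tool_rot: [1.0, -0.007, -0.0, -0.0]
force: [0.2, -0.6, -3.9]
grip_width: 55.7
grip_force: 30.1
```

Run:
```python
from h import *
a=save('top','top3.png');b=save('side','side3.png')
A=cv2.resize(a[100:300,250:420],None,fx=2.3,fy=2.3);B=cv2.resize(b[120:320,200:370],None,fx=2.3,fy=2.3)
cv2.imwrite('pics/c3.png',np.hstack([A,B])[:,:,::-1])
rows([(478,26.5,165,-0.9)])
for p in [(477,26.5,145)]: print(proj('side',p),proj('top',p))
```

```text
t 8.25 pos [478.4  27.3 166.4] yaw -0.82
(478, 26.5, 165, -0.9) [-0.01, 0.02, 0.03] 0.01
[325.22570286 208.37604886] [336.02912935 241.78609363]
```

View pics/c3.png

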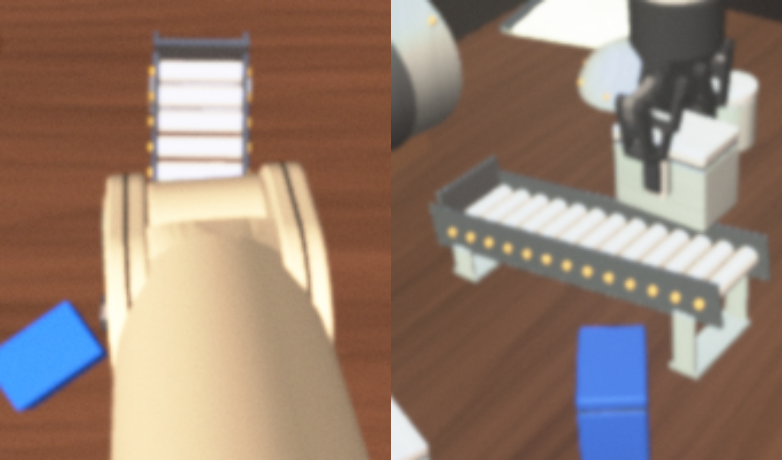

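The tin hangs upright and lengthwise over the raised end; in the crop's right half it is at about (680,180), above the rollers. Lowering gently now.

>>> carry_out(
  targets=[
    [50,[0,0.02,0.2],0],
    [50,[0,0.02,0.4],0],
    [50,[0,0.02,0.6],0],
    [50,[0,0.02,0.75],0],
    [50,[0,0.02,0.87],0],
    [50,[0,0.02,0.94],0],
    [50,[0,0.02,0.98],0],
    [50,[0,0.02,1.0],0],
    [50,[0,0.02,1.0],0],
    [50,[0,0.02,1.0],0],
  ],
)

```text
time_s: 9.25
position: [478.6, 25.8, 116.6]
tool_rot: [1.0, -0.008, 0.0, -0.0]
force: [0.1, 0.5, -3.6]
grip_width: 56.1
grip_force: 30.1
```

>>> carry_out(
  targets=[
    [50,[0,0,0.02],0],
    [50,[0,0,0.04],0],
    [50,[0,0,0.06],0],
    [50,[0,0,0.06],0],
    [50,[0,0,0.06],0],
  ],
)

```text
time_s: 9.75
position: [479.0, 25.8, 113.5]
tool_rot: [1.0, -0.008, 0.001, -0.0]
force: [-0.0, -0.7, -1.9]
grip_width: 55.6
grip_force: 30.2
```

>>> carry_out(
  targets=[
    [50,[0,0,0.02],0],
    [50,[0,0,0.04],0],
    [50,[0,0,0.05],0],
    [50,[0,0,0.05],0],
    [50,[0,0,0.05],0],
  ],
)

```text
time_s: 10.25
position: [480.4, 25.9, 112.3]
tool_rot: [1.0, -0.008, 0.002, -0.0]
force: [1.7, 0.0, 11.1]
grip_width: 55.5
grip_force: 31.6
```

>>> carry_out(
  targets=[
    [50,[0,0,0],0],
    [50,[0,0,0.02],0],
    [50,[0,0,0.04],0],
    [50,[0,0,0.04],0],
  ],
  squeeze=20,
)

```text
time_s: 10.65
position: [481.7, 25.9, 111.3]
tool_rot: [1.0, -0.008, 0.004, -0.0]
force: [2.5, -1.2, 17.9]
grip_width: 55.8
grip_force: 31.1
```

>>> carry_out(
  targets=[
    [50,[0,0,-0.04],0],
    [50,[0,0,-0.06],0],
    [50,[0,0,-0.06],0],
    [50,[0,0,-0.06],0],
  ],
)

```text
time_s: 11.05
position: [479.7, 26.0, 112.2]
tool_rot: [1.0, -0.008, 0.001, -0.0]
force: [4.7, 0.5, 5.2]
grip_width: 56.2
grip_force: 29.8
```

>>> carry_out(
  targets=[
    [85,[0,0,0],0],
    [85,[0,0,0],0],
    [85,[0,0,0],0],
    [85,[0,0,0],0],
    [85,[0,0,0],0],
    [85,[0,0,0],0],
    [85,[0,0,0],0],
    [85,[0,0,0],0],
    [85,[0,0,0],0],
    [85,[0,0,0],0],
    [85,[0,0,0],0],
    [85,[0,0,0],0],
  ],
)

```text
time_s: 12.25
position: [478.4, 25.8, 111.9]
tool_rot: [1.0, -0.008, 0.0, -0.0]
force: [-0.4, -0.3, 0.8]
grip_width: 85.5
grip_force: 0.0
```

Run:
```python
from h import *
b=save('side','side4.png');cv2.imwrite('pics/c4.png',cv2.resize(b[120:320,200:400],None,fx=2.5,fy=2.5)[:,:,::-1])
```

```text
(no output)
```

View pics/c4.png

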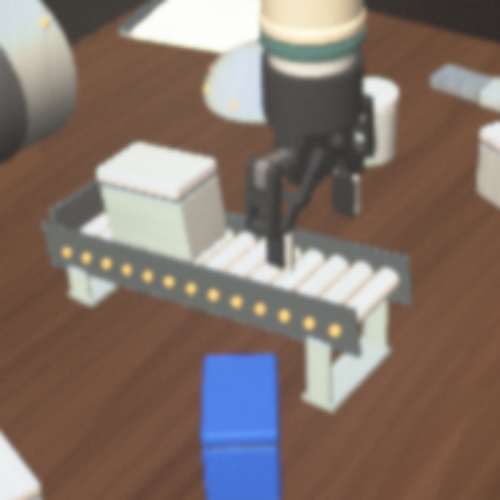

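The tin has rolled away on its own and is close to the stop, at about (160,200) in the crop. I'll raise the open gripper and check its final position.

>>> carry_out(
  targets=[
    [85,[0,0,-0.2],0],
    [85,[0,0,-0.5],0],
    [85,[0,0,-0.9],0],
    [85,[0,0,-1.4],0],
    [85,[0,0,-1.9],0],
    [85,[0,0,-2.0],0],
    [85,[0,0,-2.0],0],
    [85,[0,0,-2.0],0],
    [85,[0,0,-2.0],0],
    [85,[0,0,-2.0],0],
    [85,[0,0,-2.0],0],
    [85,[0,0,-2.0],0],
  ],
)

```text
time_s: 13.5
position: [478.2, 25.8, 211.4]
tool_rot: [1.0, -0.008, -0.0, 0.0]
force: [-0.6, -0.6, 0.3]
grip_width: 85.0
grip_force: 0.0
```

Run:
```python
from h import *
b=save('side','side5.png');a=save('top','top5.png')
A=cv2.resize(a[100:300,250:420],None,fx=2.3,fy=2.3);B=cv2.resize(b[120:320,200:370],None,fx=2.3,fy=2.3)
cv2.imwrite('pics/c5.png',np.hstack([A,B])[:,:,::-1])
print([(d['pixel'],d['score']) for d in place_of('side','rivet_tin')],proj('side',(677,23,64)))
```

```text
[([249.8, 210.1], 0.89), ([296.5, 303.3], 0.83), ([313.4, 429.1], 0.74)] [251.68474578 211.48085321]
```

View pics/c5.png

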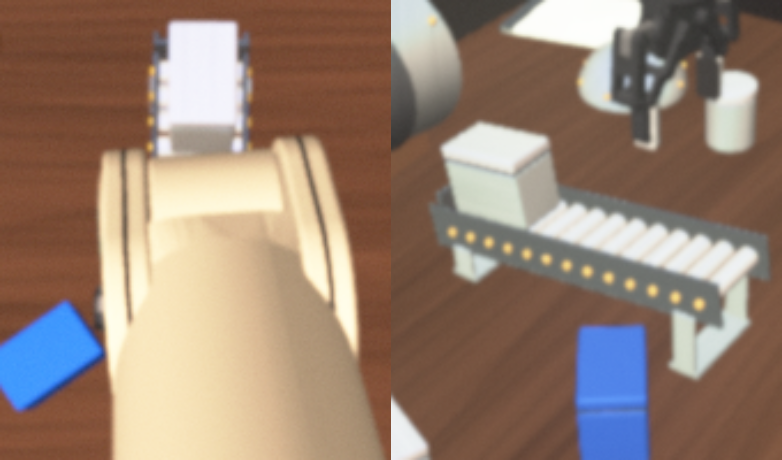

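The tin stands square against the stop plate, at about (203,70) in the top crop and (500,175) in the side crop. The gripper is clear of it.

>>> carry_out(
  targets=[
    [85,[0,0,0],0],
    [85,[0,0,0],0],
    [85,[0,0,0],0],
    [85,[0,0,0],0],
    [85,[0,0,0],0],
    [85,[0,0,0],0],
    [85,[0,0,0],0],
    [85,[0,0,0],0],
    [85,[0,0,0],0],
    [85,[0,0,0],0],
  ],
)

```text
time_s: 14.65
position: [478.4, 25.8, 211.8]
tool_rot: [1.0, -0.008, 0.0, -0.0]
force: [0.7, 0.0, 0.1]
grip_width: 84.7
grip_force: 0.0
```

```bash
python3 -c "
from rig import *
print(job_done())"
```

```text
the job is handed in; nothing more can be done
None
```

I set the rivet tin on the raised end of the lane and let go; it rolled down by itself and stands square against the stop plate in the last pictures. I handed the job in at about 15 s, and no verdict was returned.

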